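Unhook the card tray from the desk organiser

ROBOT

A 6-joint arm with a two-finger parallel gripper is mounted at the origin on the work surface. World frame = base frame: x ahead of the robot, y to its left, z up, the work surface at z = 0. Lengths are in m, angles in rad, forces in N, time in s.
With the tool pointing down it reaches from about 0.375 to 0.975 m from the base axis. Payload 3.8 kg.
Tool frame: the origin (TCP) lies between the finger pads; the fingertips stand 8 mm ahead of it and the grasp point (between the pads) lies 11 mm behind it; z points along the fingers, y is the direction in which the jaws open and shut (so a half turn about z gives the same grasp; the last joint's range is limited). The gripper opens to 85 mm and grips with 20 to 120 N. Pads are 22 mm wide; open, the fingers measure 114 mm over their backs; the gripper's body (76 mm by 85 mm) begins 54 mm behind the grasp point. The pads swing forward as they close: fully open they stand 13 mm farther back than shut.
Start: joints at [-1.317, 0.264, 1.604, -0, 1.274, -0.037], TCP at [0.194, -0.647, 0.239] pointing down, gripper open.
Joint ranges: [-2.63, 2.63], [-0.94, 2.18], [0.31, 2.57], [-1.31, 4.45], [0, 2.66], [-2.55, 2.55]. Speed limits (rad/s): [2.57, 2.57, 3.14, 3.14, 3.14, 3.14].

INTERFACE

Orientations are given as a unit quaternion [w, x, y, z].
In Python, from rig import arm gives the robot as it stands.
- The arm moves only by the tool drive_tool, never from a script. Its arguments are lists of equal length, an entry for each row: "offset": the shift along the tool's x, y, z in mm, a list of three; "rotation": the turn, a rotation vector about the tool's x, y, z in degrees, a list of three. In form: {"offset": [[tx, ty, tz], ...], "rotation": [[wx, wy, wz], ...]}. A call has 1 to 5 rows; each row is the pose to reach, as a shift and turn from the pose commanded when the call began, along the tool's axes at that moment; what a row does not reach only later rows make up. A row lasts 1/8 s, in which the tool goes at most 62.5 mm and 10.7 degrees, less where a joint would pass 70% of its speed; a pose out of reach is approached as far as the arm can. A call with a gripper value outside its range is refused whole. "claw" is the opening, from 0 (shut) to 1 (fully open), set as the call begins (left out, the last holds). The fingers move at their own pace and stop on an object; "force" is the grip in N (left out, the last holds). Time passes only in rows, so rows that repeat a pose let the fingers close. It gives the time, the measured TCP pose, the force and the opening at its end, in the units of the state.
- arm.state(): the state, without advancing time (a new reading comes with each control period).
- arm.read_camera(name): name is "scene" or "top" or "wrist"; returns a dict with "image" (420x560x3 uint8, red, green, blue), "range_z" (420x560 float32, m along the optical axis (not along the pixel's ray), 0 where there is no reading), "fov_y" (degrees; the focal length in pixels is half the picture's height over the tangent of half this angle, whatever the lens; pixels are square), "cx", "cy" (the principal point, pixels), "rvec" (rotation vector, rad) and "tvec" (3), from world to camera coordinates, as OpenCV has them. Camera axes: x right, y down, z forward; pixel columns grow to the right and rows downward; lengths in m; the calibration is good to about 2 mm. The wrist camera is an equidistant fisheye: a pixel r from the principal point sees the ray r / f radians off the axis. A picture is of the moment at which its call begins.
- arm.hand_in(): hands the job in, once; it reports no verdict.
The state is a dict: "time": time; "joints": joint angles; "dq": joint speeds; "tau": joint torques, N m; "ee_pos": TCP position; "tcp_rot": TCP orientation; "force": force on the tool from outside, world axes, zero at the start; "moment": the same for the moment, N m; "opening": finger opening in m.
Only numpy, scipy, OpenCV 4.12 (cv2) and the standard library are available. Lean on these libraries where they do the work, as an engineer would, in place of code of your own. Each camera call takes 0.05 s, during which the arm holds its last target.

TASK

Take the index-card tray out of the desk organiser and stand it flat in the middle of the desk pad. Its two side pins are caught behind the organiser's slotted front and its rear tongue is tucked under a bar, so raise the tray's front, leaning the tray back, and feel for the height at which the pins slip out through the slots while pulling only gently: never push or pull the tray hard (over 25 N) against the organiser. Keep the tray within 25 degrees of level so that no cards spill, set it down without dropping it, let go, and leave the other desk things alone.

Things in the scene. Friction and masses are not known exactly. Their poses are not given: they have to be found in the camera images.
- organiser: Dark wooden desk organiser with one bay, fixed; 193 deep, 168 wide, 67 high (mm). Origin on the desk under the bay's middle; x points into the bay, away from its open front, which faces the robot; y left, z up. The bay floor is 12 above the desk; back wall from x = 112. All of it is rigid.
- bay_front (a point): On the bay floor, midway between two upright aluminium side plates at the bay's front: 5 thick (2.5 either side of this point in x), |y| = 53 to 77. Each has a slot mouth 12 high, |y| = 53 to 71, a lip below and 40 of plate above. Their clamped height varies and is NOT measured: the mouths' lower edges, both alike, are 18 to 40 above this point. Axes as the organiser's.
- keeper (a point): Middle of the lower front edge of the steel keeper bar across the back of the bay: 32 above the bay floor, 88 behind the bay's middle; the bar runs 24 farther back. Axes as the organiser's.
- tray_center (a point): Centre of the tray's box, 25 above its underside: grey plastic, 130 long (x), 96 wide (y), 50 high, 0.3 to 0.45 kg. Cards to 44 high (index tabs to 54) fill the rear half. Axes as the organiser's when in the bay. To remove: lean it back about its rear lower edge (x = 65) so the front rises, draw the pins out through the mouths; after some 30 of pull (toward -x) all is clear to lift.
- tray_pins (a point): Midway between the tray's two square steel pins, which stand out 18 from its sides (to |y| = 66), 8 high, 6 thick in x, 45 in front of the tray's centre, 12 above its underside. With the tray on the bay floor they lie about 3.5 behind the side plates, below the mouths. Axes as the tray's.
- tray_tongue (a point): Rear end of the tray's flat tongue, mid-thickness, 100 behind the tray's centre, 23 above its underside. The tongue is 40 wide, 6 thick, 35 long from the box's rear wall; 12 of it lies under the keeper bar with 6 to spare above, so a straight lift is blocked. Axes as the tray's.
- tray_tab (a point): Middle of the grip tab on the tray's front wall: an upright flat plate 10 thick (tray's x), 44 wide (y), top 85 above the tray's underside and 35 above its rim. This point is 70 above the underside, 60 in front of the tray's centre. 35 or more is free before and behind it for fingers from above. Axes as the tray's.
- pad_top (a point): Middle of the top face of the desk pad, a dark flat mat 250 (x) by 220 (y), 4 thick, fixed to the desk. Axes along its sides, z up.
- tape_dispenser: Bystander: beige tape dispenser, 60 by 150 by 83 high, origin under its middle, long side along y.
- tumbler: Bystander: dark steel tumbler, 78 in diameter, 132 high, origin under its middle.
- stapler: Bystander: black stapler, 150 (x) by 36 by 52 high, origin under its middle.
Things that resemble listed ones, but are neither listed nor needed, are in the scene too. What is shaped like the part that bears tray_center but pink or red is not meant.

How it is judged:
On the way, in this order (a step that is already met when the one before it is completed fails the run):
1. the tray is leant back, its front raised, while still inside the bay (angle between tray_center's own z axis and vertical above 0.04 rad and x of tray_center in the frame of organiser above -0.02 m and z of tray_center in the frame of organiser below 0.075 m), for 0.1 s.
2. the tray is out of the organiser (horizontal distance between tray_center and organiser above 0.15 m), for 0.1 s.
At the end, for the whole second after the job is handed in: The tray stands flat and at rest on the desk pad (tilt under 0.04 rad, underside on the pad within 4 mm), its centre within 45 mm of the pad's middle, and is released (horizontal distance between tray_center and pad_top below 0.045 m and angle between tray_center's own z axis and vertical below 0.04 rad and z of tray_center in the frame of pad_top between 0.021 and 0.029 m and linear speed of tray below 0.02 m/s); the robot touches nothing.
It fails at once if the tray is forced against the organiser's side plates, keeper bar or walls with more than 25 N (its floor does not count) (contact force between tray and organiser above 25 N).
It fails at once if the tray leans more than 0.45 rad (cards spill) (angle between tray_center's own z axis and vertical above 0.45 rad).
It fails at once if the tray is dropped: out of the organiser and untouched by the robot with its centre more than 15 mm above its height when standing on the pad (contact force between each of the fingers, the arm and tray below 0.05 N and z of tray_center in the frame of pad_top above 0.04 m and horizontal distance between tray_center and organiser above 0.1 m).
It fails at once if a bystander is moved more than 20 mm (distance of any of tape_dispenser, tumbler, stapler from where it was at the start of the episode above 0.02 m).
It also fails if it takes over 72 s, if anything falls off the work surface, if the arm or the gripper's body presses on something with over 40 N, if the wrist force passes 120 N, or if a joint passes its speed limit or range.

## Working session

There is one attempt and no reset: what is moved stays moved. The work goes in short steps, Python scripts to look and compute and a tool call to move; the robot and the scene stay as the last step left them, time stands still between calls to the robot, and variables do not carry over. Pictures are saved under pics/ and viewed, and the job is handed in when it is done.

Besides the shell and the picture viewer there is one more tool, called after "Emit:" as a command line: name --argument value ..., lists and objects as JSON in quotes. drive_tool: Moves the arm, as the interface text tells. Its arguments: {"type":"object","properties":{"offset":{"type":"array"},"rotation":{"type":"array"},"claw":{"type":"number"},"force":{"type":"number"}},"required":["offset","rotation"]}

```bash
ls; mkdir -p pics
cat > h.py <<'E'
import numpy as np,cv2
from scipy.spatial.transform import Rotation as R
def cam(arm,n):
    d=arm.read_camera(n); return d
def save(d,fn): cv2.imwrite(fn,d["image"][:,:,::-1])
def f(d): return 210/np.tan(np.radians(d["fov_y"])/2)
def pts(d,fish=False):
    z=d["range_z"];v,u=np.mgrid[0:420,0:560].astype(float)
    x=(u-d["cx"])/f(d);y=(v-d["cy"])/f(d)
    if fish:
        r=np.hypot(x,y)+1e-9; s=np.tan(r)/r; x=x*s;y=y*s
    P=np.stack([x*z,y*z,z],-1).reshape(-1,3)
    M=R.from_rotvec(np.ravel(d["rvec"]))
    return M.inv().apply(P-np.ravel(d["tvec"])).reshape(420,560,3)
E
python3 - <<'E'
from rig import arm
from h import *
import pickle
print(arm.state())
D={}
for n in("scene","top","wrist"):
    d=cam(arm,n);D[n]=d;save(d,f"pics/{n}0.png");print(n,d["fov_y"],d["cx"],d["cy"],d["rvec"],d["tvec"],(d["range_z"]>0).mean())
pickle.dump(D,open("d0.pkl","wb"))
E
```

```text
pics
{'time': 0.0, 'joints': array([-1.31692654e+00,  2.64791712e-01,  1.60540093e+00,  3.07014971e-05,
        1.27370665e+00, -3.69225825e-02]), 'dq': array([ 0.00063065, -0.00159297, -0.00123649,  0.00014347, -0.00032411,
        0.00034596]), 'tau': array([ 1.28276406e-03, -5.15108263e+01, -3.67312467e+01,  2.15581103e-04,
        1.30697750e-02,  7.88703375e-06]), 'ee_pos': array([ 0.19334014, -0.64595725,  0.23792149]), 'tcp_rot': array([-1.14813225e-03,  9.89448578e-01,  1.44879887e-01, -1.10272999e-04]), 'force': array([-0.29017351,  0.602954  ,  0.26315706]), 'moment': array([-0.02527185,  0.00417753, -0.0314153 ]), 'opening': 0.08523299318303536}
scene 56.74511840710424 278.20137655841444 210.56749614980887 [ 2.330214    0.77488578 -0.27214193] [-0.50653404 -0.15170478  1.43783584] 0.9959736394557823
top 45.31180866782727 283.94065303601707 211.7183156935643 [ 2.1910968  -2.18404754  0.08003329] [0.08930154 0.54894584 1.78609922] 0.9960034013605442
wrist 65.70646984690485 278.112776618306 208.4461239617379 [-2.32354967  1.72857645  0.257011  ] [-0.67411486 -0.03841485  0.3784317 ] 0.993405612244898
```

View pics/scene0.png

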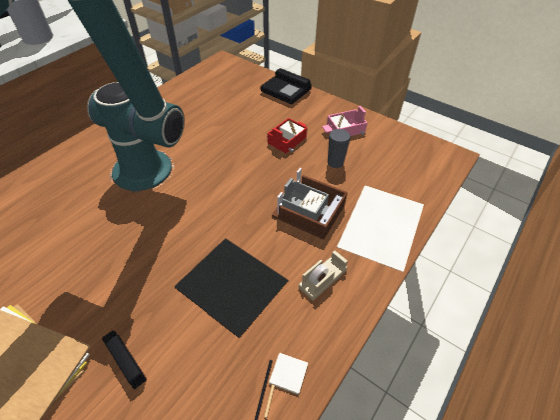

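View pics/top0.png

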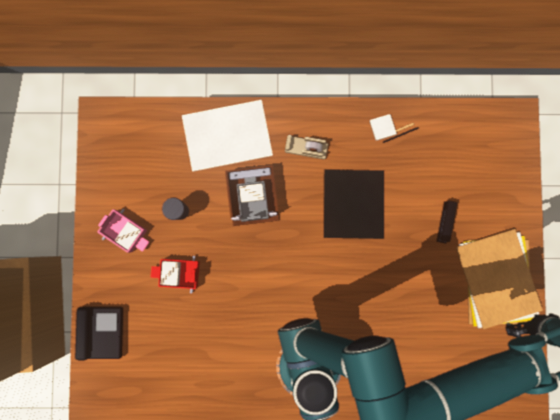

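The top view shows the grey tray in the organiser at about (253,195) and the pad at (354,204). The tape dispenser is at (307,146), the tumbler at (175,208) and the stapler at (447,220). The red and pink trays are decoys.

Run:
```python
from h import *
import pickle
D=pickle.load(open("d0.pkl","rb"))
d=D["top"];P=pts(d);np.set_printoptions(precision=4,suppress=True)
im=d["image"]
cv2.imwrite("pics/topz.png",cv2.resize(im[155:240,215:395,::-1],None,fx=4.4,fy=4.4,interpolation=cv2.INTER_CUBIC))
s=D["scene"];cv2.imwrite("pics/scz.png",cv2.resize(s["image"][160:245,260:370,::-1],None,fx=7,fy=7,interpolation=cv2.INTER_CUBIC))
# pad
g=im.max(-1)
m=((g<45)&(np.abs(P[...,2]-.004)<.006)).astype(np.uint8)
m[:, :310]=0;m[:,400:]=0
n,l,st,c=cv2.connectedComponentsWithStats(m);i=1+np.argmax(st[1:,4])
q=P[l==i];print("pad z",np.median(q[:,2]),q[:,2].std());print(cv2.minAreaRect((q[:,:2]*1000).astype(np.float32)))
# board heights near organiser
print("desk z",np.median(P[260:280,220:300,2]))
reg=P[160:230,222:288].reshape(-1,3)
w=reg[(reg[:,2]>.05)&(reg[:,2]<.085)];print("org>50mm",cv2.minAreaRect((w[:,:2]*1000).astype(np.float32)))
w=reg[(reg[:,2]>.04)&(reg[:,2]<.12)];print("org>40mm",cv2.minAreaRect((w[:,:2]*1000).astype(np.float32)))
print("height map mm");print((P[164:228:2,224:286:2,2]*1000).astype(int))
w=reg[reg[:,2]>.09];print("tab?",w.mean(0),w.max(0),w.min(0),len(w))
```

```text
pad z 0.005743139414440294 0.0011227482295134753
((558.5480346679688, -165.93199157714844), (7.03285026550293, 3.45542049407959), 89.32621765136719)
desk z 0.000548451055809362
org>50mm ((611.2003784179688, 207.16961669921875), (183.01663208007812, 168.33578491210938), 7.112685680389404)
org>40mm ((611.0423583984375, 207.16592407226562), (183.2262725830078, 168.3838348388672), 7.047513484954834)
height map mm
[[   0    5    1    1    0    5    0   -1    4    2   -3    4    6    1
    -2    7    7    1    5   -5   -5    1   -4    2    2   -6   -4   -1
     2   -5   -7]
 [   2    1    3    2   10    8   -2   -4    2    2    0   -4    0    4
     5   -7    1    3   69   72   66   62   71   73    4    3    0    7
     9   -6    1]
 [  -3   -7   -1   -2   -1    0   -7    6   -2    0   75   70   70   63
    63   66   62   66   60   53   48   54   53   60   75  -10   -7    0
     5    3    2]
 [   0    0   66   63   67   67   67   69   71   65   64   62   54   54
    56   52   55   48   59   55   52   49   56   13   67    0    0   -2
    -6   -9    2]
 [   0   65   55   53   46   59   52   
[... 3874 characters left out ...]
8   12   16   12   10   55   62   50   40   17
    18    4    9   12   11   14   -4    8    8   20   11    6   13    0
    -1   -2    1]
 [   3   -5    1    0    9    5   13   17   11    4    8   11    2    6
    14   12   10    5   13    1   -7    0    0   -2    5   -1    6   -1
    -9  -11    8]
 [   2    4    1   -1    9   14   12   19   15   18   15    7   -4    3
     4   -3    9   -2   -1    8   -1    0    0   -6    5   -3    2   -7
     2   10   -6]
 [   0   -2   -3   -1   -2    0    0    1 1819   -3   -3    7   -2    1
    -5   -1    5    1    1   -6    3    1    3    0    1    0    0   -7
    -7   -5    5]]
tab? [0.5009 0.1708 0.5353] [0.5417 0.2726 1.8197] [0.4229 0.0971 0.0902] 79
```

View pics/topz.png

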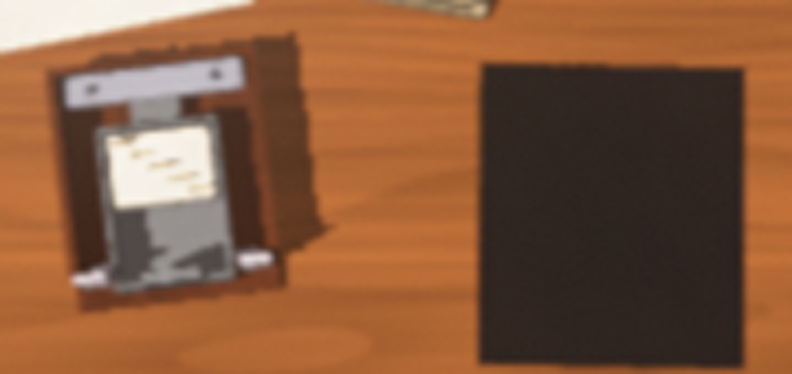

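View pics/scz.png

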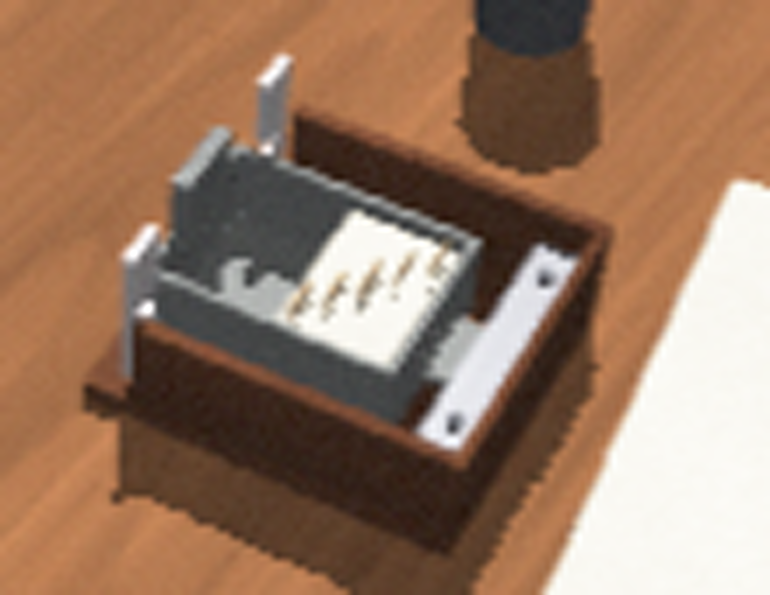

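Run:
```python
from h import *
import pickle
np.set_printoptions(precision=4,suppress=True)
D=pickle.load(open("d0.pkl","rb"))
d=D["top"];P=pts(d);im=d["image"]
print("pad px",im[204,354],im[180,335],P[204,354], "wood",im[260,250])
m=(im.max(-1)<60).astype(np.uint8);m[:, :305]=0;m[:,405:]=0;m[:155]=0;m[255:]=0
m=cv2.morphologyEx(m,cv2.MORPH_OPEN,np.ones((3,3),np.uint8))
n,l,st,c=cv2.connectedComponentsWithStats(m);i=1+np.argmax(st[1:,4]);print(st[i])
(ctr,sz,a)=cv2.minAreaRect(np.argwhere(l==i)[:,::-1].astype(np.float32));box=cv2.boxPoints((ctr,sz,a))
M=R.from_rotvec(np.ravel(d["rvec"]));C=M.inv().apply(-np.ravel(d["tvec"]))
def ray(u,v,z):
    r=M.inv().apply([(u-d["cx"])/f(d),(v-d["cy"])/f(d),1.]);return C+r*(z-C[2])/r[2]
B=np.array([ray(u,v,.004) for u,v in box]);print(B,B.mean(0));print(np.linalg.norm(np.diff(B,axis=0),axis=1),a)
E=B[1]-B[0];print(np.degrees(np.arctan2(E[1],E[0])))
# both sensors: points in organiser
for nm in("top","scene"):
    P=pts(D[nm]).reshape(-1,3)
    k=(abs(P[:,0]-.6)<.13)&(abs(P[:,1]-.205)<.11)&(P[:,2]>.05)&(P[:,2]<.08)
    q=P[k,:2]*1000;print(nm,cv2.minAreaRect(q.astype(np.float32)))
    # organiser frame approx
    th=np.radians(7.1);c=np.array([.611,.207])
    X=(P[:,:2]-c)@np.array([[np.cos(th),-np.sin(th)],[np.sin(th),np.cos(th)]])
    for lo,hi,nme in((-.1,-.045,"R"),(.045,.1,"L"),(-.03,.03,"tab")):
        k=(X[:,1]>lo)&(X[:,1]<hi)&(X[:,0]<-.05)&(X[:,0]>-.15)&(P[:,2]>.075)&(P[:,2]<.14)
        print(nme,k.sum(),np.sort(P[k,2])[-12:],np.median(P[k],0),np.median(X[k],0),X[k].min(0),X[k].max(0))
```

```text
pad px [46 36 32] [49 38 32] [ 0.5783 -0.1623  0.0073] wood [174 100  49]
[ 325  171   58   67 3837]
[[ 0.6987 -0.0579  0.004 ]
 [ 0.6995 -0.2655  0.004 ]
 [ 0.4595 -0.263   0.004 ]
 [ 0.4588 -0.0573  0.004 ]] [ 0.5791 -0.161   0.004 ]
[0.2076 0.2401 0.2057] 90.0
-89.79167980733985
top ((611.2003784179688, 207.16961669921875), (183.01663208007812, 168.33578491210938), 7.112685680389404)
R 15 [0.093  0.0951 0.0976 0.0977 0.0979 0.0995 0.1033 0.1033 0.104  0.105
 0.1056 0.1058] [0.5381 0.1323 0.0979] [-0.0823 -0.0652] [-0.0842 -0.0804] [-0.0674 -0.0546]
L 17 [0.0925 0.0972 0.098  0.1    0.1017 0.104  0.1047 0.1075 0.1082 0.11
 0.1102 0.1112] [0.5211 0.2612 0.1   ] [-0.0825  0.065 ] [-0.0841  0.0529] [-0.0514  0.0819]
tab 44 [0.0994 0.1    0.1001 0.1019 0.1023 0.1025 0.1032 0.1038 0.1045 0.1055
 0.1062 0.1085] [0.5246 0.1971 0.0968] [-0.0868  0.0007] [-0.0915 -0.0201] [-0.081  0.022]
scene ((611.01904296875, 206.3477325439453), (182.69552612304688, 174.5150909423828), 7.028617858886719)
R 36 [0.0984 0.0992 0.0998 0.1012 0.1016 0.1018 0.102  0.1022 0.1026 0.103
 0.1046 0.1051] [0.5402 0.1303 0.0939] [-0.0796 -0.0673] [-0.0843 -0.0789] [-0.0776 -0.0499]
L 34 [0.0978 0.0996 0.1006 0.1013 0.1014 0.1024 0.1027 0.1029 0.103  0.1032
 0.1036 0.1037] [0.5245 0.2585 0.0934] [-0.0789  0.0618] [-0.0838  0.0507] [-0.0773  0.0763]
tab 67 [0.0978 0.0979 0.098  0.098  0.0981 0.0985 0.0988 0.0991 0.0991 0.0994
 0.1004 0.1013] [0.5293 0.1932 0.0931] [-0.0826 -0.0032] [-0.0903 -0.0244] [-0.079   0.0209]
```

```bash
cat >> h.py <<'E'
def qR(q): return R.from_quat([q[1],q[2],q[3],q[0]])
TH=np.radians(7.1); 
def Rt(yaw=TH,tilt=0.):
    # tool y along organiser x, z down, then lean back by tilt (front up)
    ox=np.array([np.cos(yaw),np.sin(yaw),0]);z=np.array([0,0,-1.]);x=np.cross(ox,z)
    B=R.from_matrix(np.stack([x,ox,z],1)); oy=np.array([-np.sin(yaw),np.cos(yaw),0])
    return R.from_rotvec(oy*tilt)*B
def rel(arm,p,Rg):
    s=arm.state();T=qR(s["tcp_rot"]);o=T.inv().apply(np.array(p)-s["ee_pos"])*1000
    w=(T.inv()*Rg).as_rotvec(degrees=True)
    n=max(np.linalg.norm(o)/58,np.linalg.norm(w)/10);print("offset",o.round(1),"rot",w.round(2),"rows",n.round(2));return o,w
E
python3 - <<'E'
from rig import arm
from h import *
o,w=rel(arm,[.48,.17,.27],Rt())
print(qR([0,.989448,.144880,0]).as_matrix())
E
```

```text
offset [ 508.5 -699.7  -30.4] rot [-8.000e-02 -8.000e-02 -8.044e+01] rows 14.92
[[ 0.95801947  0.28670315  0.        ]
 [ 0.28670315 -0.95801947  0.        ]
 [ 0.          0.         -1.        ]]
```

Emit:
drive_tool --offset '[[32,-44,-6],[64,-88,-12],[96,-132,-18],[128,-176,-24],[160,-220,-30]]' --rotation '[[0,0,-5],[0,0,-10],[0,0,-15],[0,0,-20],[0,0,-25]]' --claw 0.55

```text
time: 0.78
ee_pos: [0.2839, -0.3882, 0.2692]
tcp_rot: [-0.0, 0.934, 0.357, 0.0]
force: [0.4, 0.3, 0.2]
opening: 0.0473
```

Run:
```python
from rig import arm
from h import *
o,w=rel(arm,[.48,.17,.27],Rt())
```

```text
offset [ 518.2 -285.4   -0.6] rot [-0.00e+00 -2.00e-02 -5.53e+01] rows 10.2
```

Emit:
drive_tool --offset '[[52,-29,0],[104,-57,0],[156,-86,0],[208,-114,0],[259,-143,0]]' --rotation '[[0,0,-5.5],[0,0,-11],[0,0,-16.5],[0,0,-22],[0,0,-27.5]]'

```text
time: 1.4
ee_pos: [0.3823, -0.1092, 0.2693]
tcp_rot: [0.0, 0.823, 0.569, 0.0]
force: [1.8, -0.6, 0.2]
opening: 0.0468
```

Run:
```python
from rig import arm
from h import *
o,w=rel(arm,[.48,.17,.27],Rt())
```

```text
offset [295.7  -7.2  -0.7] rot [ 5.000e-02  1.000e-02 -2.778e+01] rows 5.1
```

Emit:
drive_tool --offset '[[58,-2,0],[116,-3,0],[174,-4,0],[232,-6,0],[290,-7,0]]' --rotation '[[0,0,-5.5],[0,0,-11],[0,0,-16.5],[0,0,-22],[0,0,-27.7]]'

```text
time: 2.02
ee_pos: [0.4789, 0.1645, 0.2692]
tcp_rot: [0.0, 0.662, 0.749, 0.0]
force: [1.4, -1.2, 0.4]
opening: 0.0469
```

Run:
```python
from rig import arm
from h import *
import pickle
o,w=rel(arm,[.48,.17,.27],Rt())
d=cam(arm,"wrist");save(d,"pics/w1.png");pickle.dump(d,open("w1.pkl","wb"))
print(R.from_rotvec(np.ravel(d["rvec"])).inv().apply(-np.ravel(d["tvec"])))
```

```text
offset [ 5.3  1.8 -0.8] rot [ 0.02  0.02 -0.02] rows 0.1
[0.4691422  0.23747964 0.40352592]
```

View pics/w1.png

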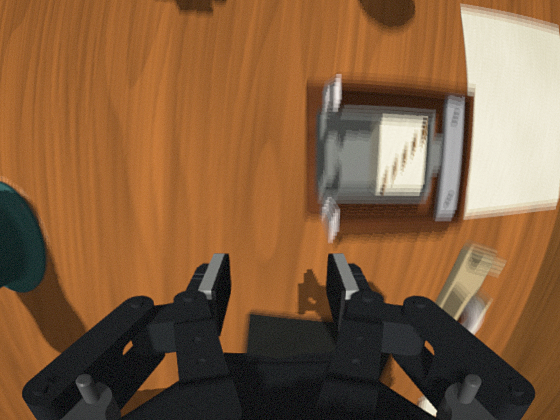

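Emit:
drive_tool --offset '[[10,20,20],[15,30,50],[15,30,50],[15,30,50]]' --rotation '[[0,0,0],[0,0,0],[0,0,0],[0,0,0]]'

```text
time: 2.58
ee_pos: [0.5066, 0.1806, 0.2198]
tcp_rot: [-0.0, 0.664, 0.748, -0.0]
force: [0.6, 0.4, 0.4]
opening: 0.0471
```

Run:
```python
from rig import arm
from h import *
import pickle
np.set_printoptions(precision=4,suppress=True)
o,w=rel(arm,[.5251,.1963,.27],Rt())
print(arm.state()["force"])
ds=[cam(arm,"wrist") for _ in range(3)]
d=ds[-1];save(d,"pics/w2.png");d["range_z"]=np.median([x["range_z"] for x in ds],0);pickle.dump(d,open("w2.pkl","wb"))
P=pts(d,True);P=P.reshape(-1,3)
th=np.radians(7.1);c=np.array([.5847,.2037])
X=(P[:,:2]-c)@np.array([[np.cos(th),-np.sin(th)],[np.sin(th),np.cos(th)]])
for lo,hi,n in((-.082,-.05,"R"),(.05,.082,"L"),(-.025,.025,"tab")):
    k=(X[:,1]>lo)&(X[:,1]<hi)&(X[:,0]<-.03)&(X[:,0]>-.09)&(P[:,2]>.088)&(P[:,2]<.14)
    print(n,k.sum(),np.percentile(P[k,2],[5,25,50,75,95,99]),np.median(X[k],0),X[k].min(0),X[k].max(0))
k=(abs(X[:,0])<.14)&(abs(X[:,1])<.11)&(P[:,2]>.055)&(P[:,2]<.08)
print(cv2.minAreaRect((X[k]*1000).astype(np.float32)))
im=d["image"];cv2.imwrite("pics/w2z.png",cv2.resize(im[60:290,180:400,::-1],None,fx=2.6,fy=2.6))
```

```text
offset [ 13.4  20.2 -50.2] rot [-0.01  0.01 -0.26] rows 0.96
[0.6055 0.4373 0.3694]
R 205 [0.0894 0.0993 0.1012 0.1017 0.1022 0.1027] [-0.0581 -0.0654] [-0.0603 -0.0804] [-0.0551 -0.0558]
L 237 [0.0908 0.1007 0.1013 0.1018 0.1024 0.1028] [-0.0581  0.0612] [-0.0599  0.0502] [-0.055   0.0738]
tab 663 [0.0924 0.0966 0.0971 0.0974 0.0979 0.0983] [-0.0622 -0.0005] [-0.067 -0.023] [-0.0568  0.0208]
((23.77294158935547, -3.0790023803710938), (168.5854034423828, 183.34915161132812), 89.86279296875)
```

View pics/w2.png

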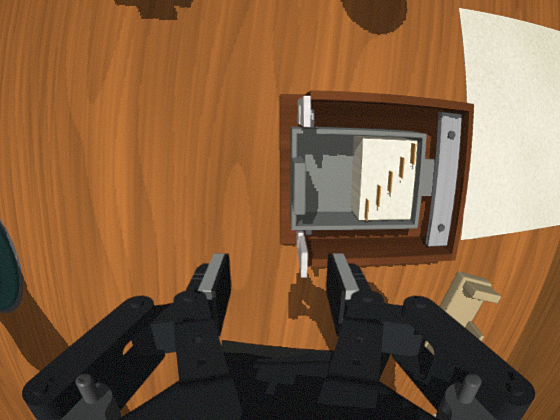

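The wrist view shows the tab at about (299,178) and the plate ends at (305,110) and (304,255). Measured heights are 97 mm for the tab top, where 97 is expected, and about 101.5 mm for the plate tops, so the mouth's lower edge is about 37.5 mm above the bay floor. Next I move down over the tab.

Run:
```python
from rig import arm
from h import *
o,w=rel(arm,[.5233,.1945,.073],Rt())
```

```text
offset [ 11.7  17.1 148. ] rot [ 0.15 -0.02 -0.27] rows 2.58
```

Emit:
drive_tool --offset '[[11.7,17,40],[11.7,17,80],[11.7,17,85],[11.7,17,85]]' --rotation '[[0,0,-0.3],[0,0,-0.3],[0,0,-0.3],[0,0,-0.3]]'

```text
time: 3.22
ee_pos: [0.5227, 0.1946, 0.1355]
tcp_rot: [0.0, 0.662, 0.75, 0.0]
force: [0.3, 0.1, 0.1]
opening: 0.0471
```

Run:
```python
from rig import arm
from h import *
o,w=rel(arm,[.5233,.1945,.073],Rt())
d=cam(arm,"wrist");save(d,"pics/w3.png")
P=pts(d,True).reshape(-1,3)
c=np.array([.5828,.2019]);th=TH
X=(P[:,:2]-c)@np.array([[np.cos(th),-np.sin(th)],[np.sin(th),np.cos(th)]])
k=(abs(X[:,1])<.03)&(X[:,0]<-.04)&(X[:,0]>-.09)&(P[:,2]>.093)&(P[:,2]<.1)
print(k.sum(),X[k].min(0),X[k].max(0),np.median(X[k],0))
for a in(-1,1):
  k=(abs(a*X[:,1]-.065)<.016)&(X[:,0]<-.03)&(X[:,0]>-.09)&(P[:,2]>.09)&(P[:,2]<.12);print(k.sum(),np.percentile(P[k,2],[25,50,75,90]),X[k].min(0),X[k].max(0))
```

```text
offset [-0.1  0.5 62.5] rot [ 0.06 -0.01  0.04] rows 1.08
1191 [-0.06510443 -0.02200903] [-0.05510924  0.02229743] [-0.05999563  0.00193997]
324 [0.0987069  0.10080869 0.10136201 0.10173986] [-0.05842992 -0.07836848] [-0.05304088 -0.05319572]
437 [0.10066521 0.10107193 0.10147972 0.10193291] [-0.05816696  0.0521932 ] [-0.05335949  0.07580308]
```

View pics/w3.png

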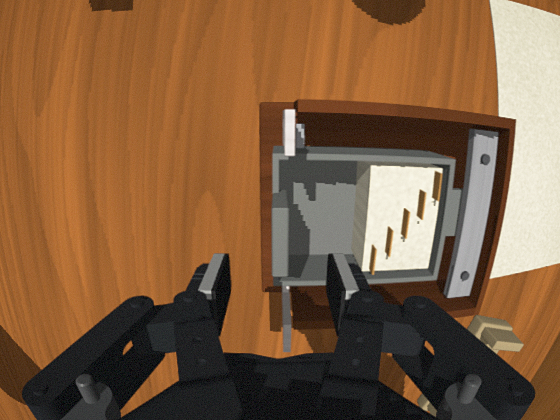

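Emit:
drive_tool --offset '[[0,0.5,30],[0,0.5,62],[0,0.5,62]]' --rotation '[[0,0,0],[0,0,0],[0,0,0]]'

```text
time: 3.65
ee_pos: [0.5218, 0.1943, 0.0719]
tcp_rot: [-0.001, 0.662, 0.75, -0.001]
force: [0.8, -0.4, -0.2]
opening: 0.047
```

Emit:
drive_tool --offset '[[0,0,0],[0,0,0],[0,0,0],[0,0,0],[0,0,0]]' --rotation '[[0,0,0],[0,0,0],[0,0,0],[0,0,0],[0,0,0]]' --claw 0 --force 60

```text
time: 4.28
ee_pos: [0.5244, 0.1952, 0.0747]
tcp_rot: [0.001, 0.662, 0.75, 0.002]
force: [-0.5, -0.7, 5.7]
opening: 0.0094
```

Emit:
drive_tool --offset '[[0,2.8,-5.5],[0,5.8,-10.7],[0,9,-15.8],[0,12.5,-20.8],[0,12.5,-20.8]]' --rotation '[[2.5,0,0],[5,0,0],[7.5,0,0],[10,0,0],[10,0,0]]'

```text
time: 4.9
ee_pos: [0.5367, 0.1967, 0.0944]
tcp_rot: [-0.057, 0.659, 0.747, -0.064]
force: [-0.6, 0.6, 3.9]
opening: 0.0091
```

Run:
```python
from rig import arm
from h import *
s=arm.state();print(s["force"],s["moment"],s["ee_pos"],(Rt().inv()*qR(s["tcp_rot"])).as_rotvec(degrees=True))
d=cam(arm,"wrist");save(d,"pics/w4.png")
d=cam(arm,"scene");cv2.imwrite("pics/s4.png",cv2.resize(d["image"][130:260,230:390,::-1],None,fx=4.5,fy=4.5,interpolation=cv2.INTER_CUBIC))
```

```text
[-0.64503403  0.6293514   3.85582415] [ 0.06369833 -0.41317341  0.00343048] [0.53673522 0.19666414 0.09439152] [ 9.84412865  0.02785221 -0.0505497 ]
```

View pics/s4.png

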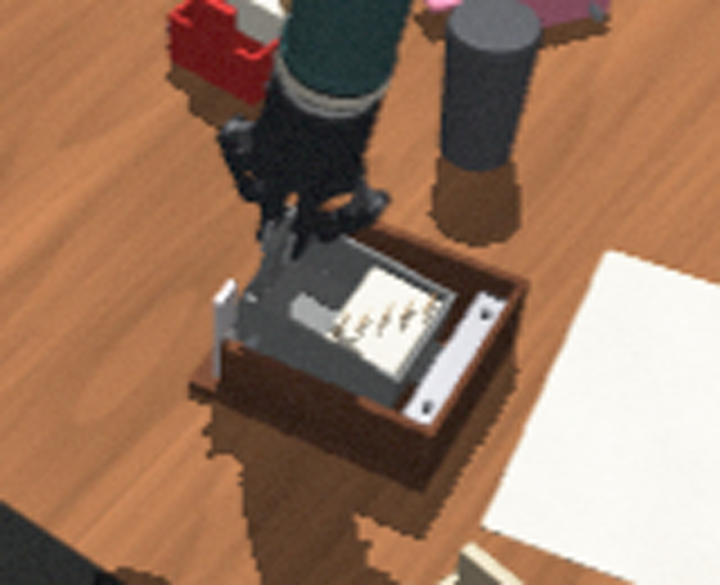

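View pics/w4.png

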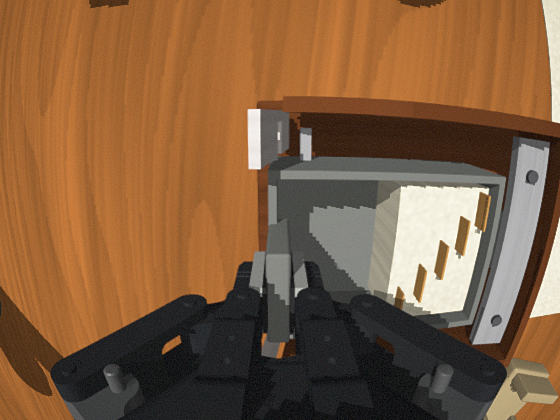

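The tray leans about 10° with low force. In the wrist view the left pin is clear behind its plate at (306,143). I continue to about 16.6°.

Emit:
drive_tool --offset '[[0,2.3,-4.4],[0,4.6,-8.7],[0,7.8,-14],[0,7.8,-14]]' --rotation '[[2,0,0],[4,0,0],[6.6,0,0],[6.6,0,0]]'

```text
time: 5.5
ee_pos: [0.5463, 0.1978, 0.1066]
tcp_rot: [-0.095, 0.655, 0.742, -0.107]
force: [-1.5, 0.7, 5.9]
opening: 0.0093
```

```bash
cat > look.py <<'E'
import sys
from rig import arm
from h import *
s=arm.state();print(s["time"],s["force"].round(1),s["moment"].round(2),s["ee_pos"],(Rt().inv()*qR(s["tcp_rot"])).as_rotvec(degrees=True).round(2))
n=sys.argv[1]
ds=[cam(arm,"wrist") for _ in range(3)];d=ds[-1];d["range_z"]=np.median([x["range_z"] for x in ds],0);save(d,f"pics/{n}.png")
P=pts(d,True);c=np.array([.5828,.2019]);th=TH
X=P.copy();X[...,:2]=(P[...,:2]-c)@np.array([[np.cos(th),-np.sin(th)],[np.sin(th),np.cos(th)]])
import pickle;pickle.dump((d,X),open(n+".pkl","wb"))
cv2.imwrite(f"pics/{n}z.png",cv2.resize(d["image"][85:215,230:380,::-1],None,fx=5,fy=4.6,interpolation=cv2.INTER_CUBIC))
# left pin: 53<y<66, x -50..-25
k=(X[...,1]>.052)&(X[...,1]<.068)&(X[...,0]>-.051)&(X[...,0]<-.02)&(X[...,2]>.03)&(X[...,2]<.09)
v,u=np.nonzero(k)
for xb in range(-50,-20,3):
    kk=k&(X[...,0]*1000>=xb)&(X[...,0]*1000<xb+3)
    if kk.sum(): print(xb,kk.sum(),np.percentile(X[kk][:,2]*1000,[10,50,90]).round(1),u.min(),u.max(),v.min(),v.max())
E
python3 look.py w5
```

```text
5.5 [-1.5  0.7  5.9] [ 0.15 -0.46  0.06] [0.5463193  0.19777014 0.10658262] [ 1.647e+01  1.000e-02 -6.000e-02]
-41 61 [54.3 57.3 58. ] 300 311 128 152
-38 140 [56.7 57.4 57.8] 300 311 128 152
-35 96 [55.9 56.5 57.2] 300 311 128 152
```

View pics/w5z.png

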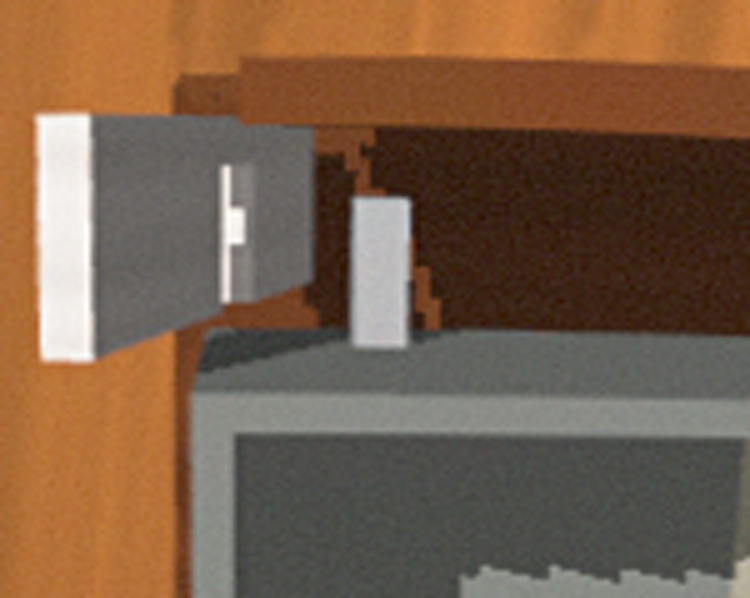

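Run:
```python
import pickle
from h import *
np.set_printoptions(precision=1,suppress=True,linewidth=150)
d,X=pickle.load(open("w5.pkl","rb"))
im=d["image"]
for v in range(112,150,5):
    print(v)
    for u in range(238,296): 
        if u in range(246,254) or u<244 : continue
        x=X[v,u]*1000
        print(u,x.round(0).astype(int).tolist(),im[v,u,0],end=" ")
    print()
top=X[115:155,238:248].reshape(-1,3);print(np.median(top,0)*1000)
```

```text
112
244 [-55, 75, 101] 244 245 [-54, 75, 101] 246 254 [-53, 74, 92] 105 255 [-53, 74, 92] 104 256 [-53, 74, 90] 106 257 [-53, 74, 88] 105 258 [-53, 74, 87] 105 259 [-53, 74, 85] 105 260 [-53, 74, 85] 101 261 [-53, 74, 83] 103 262 [-53, 74, 82] 103 263 [-53, 74, 81] 104 264 [-53, 74, 79] 100 265 [-53, 74, 77] 100 266 [-53, 74, 75] 105 267 [-53, 74, 75] 109 268 [-53, 74, 73] 106 269 [-53, 74, 71] 104 270 [-53, 74, 69] 100 271 [-53, 74, 67] 107 272 [-53, 74, 66] 100 273 [-53, 74, 64] 107 274 [-53, 74, 61] 109 275 [-53, 74, 60] 101 276 [-53, 74, 58] 103 277 [-53, 74, 56] 105 278 [-53, 75, 54] 112 279 [-53, 75, 52] 109 280 [-53, 75, 51] 114 281 [-53, 75, 48] 109 282 [-54, 75, 44] 108 283 [-53, 75, 43] 114 284 [-53, 75, 40] 102 285 [-53, 75, 38] 113 286 [-53, 75, 36] 102 287 [-53, 75, 33] 90 288 [-53, 75, 31] 96 289 [-53, 75, 27] 94 290 [-53, 75, 25] 95 291 [-53, 75, 24] 92 292 [-53, 75, 20] 97 293 [-50, 75, 31] 97 294 [-49, 75, 32] 103 295 [-48, 75, 32] 100 
117
244 [-55, 72, 101] 240 245 [-54, 72, 102] 242 254 [-53, 72, 93] 98 255 [-53, 72, 91] 101 256 [-53, 72, 90] 107 257 [-53, 72, 89]
[... 5966 characters left out ...]
107 265 [-53, 56, 77] 109 266 [-53, 56, 76] 104 267 [-53, 56, 73] 105 268 [-53, 56, 72] 111 269 [-53, 56, 71] 108 270 [-53, 56, 69] 104 271 [-53, 55, 67] 103 272 [-53, 55, 66] 100 273 [-53, 55, 63] 106 274 [-53, 55, 62] 186 275 [-56, 53, 49] 233 276 [-56, 54, 49] 134 277 [-55, 54, 49] 128 278 [-55, 54, 49] 125 279 [-54, 54, 49] 132 280 [-53, 54, 49] 117 281 [-53, 53, 48] 104 282 [-53, 53, 46] 107 283 [-53, 53, 43] 106 284 [-53, 53, 42] 105 285 [-53, 53, 39] 106 286 [-53, 52, 36] 106 287 [-53, 52, 34] 113 288 [-53, 52, 30] 106 289 [-57, 50, 12] 111 290 [-57, 50, 12] 86 291 [-56, 50, 12] 60 292 [-55, 50, 12] 54 293 [-54, 50, 12] 65 294 [-54, 50, 12] 52 295 [-53, 50, 11] 59 
[-55.6  64.5 101. ]
```

The mouth reads directly as z = 49.0 to 61.3 mm, midpoint 55.1, while the pin centre is now at about 53.6. I lift 1.5 mm and draw forward 9 mm, stopping short of the plate to check.

Emit:
drive_tool --offset '[[0,-0.4,-1.4],[0,-4.7,-0.1],[0,-9,1.2],[0,-9,1.2]]' --rotation '[[0,0,0],[0,0,0],[0,0,0],[0,0,0]]'

```text
time: 6.15
ee_pos: [0.5358, 0.1963, 0.1071]
tcp_rot: [-0.096, 0.655, 0.742, -0.108]
force: [1.8, -0.3, 2.1]
opening: 0.009
```

```bash
python3 look.py w6
```

```text
6.15 [ 1.8 -0.3  2.1] [ 0.18 -0.75  0.01] [0.53580998 0.19631157 0.10710086] [ 1.662e+01 -1.000e-02 -7.000e-02]
-50 121 [57.4 58.2 58.8] 300 311 128 152
-47 135 [56.8 57.5 58.1] 300 311 128 152
-44 17 [56.3 56.8 57.4] 300 311 128 152
```

View pics/w6z.png

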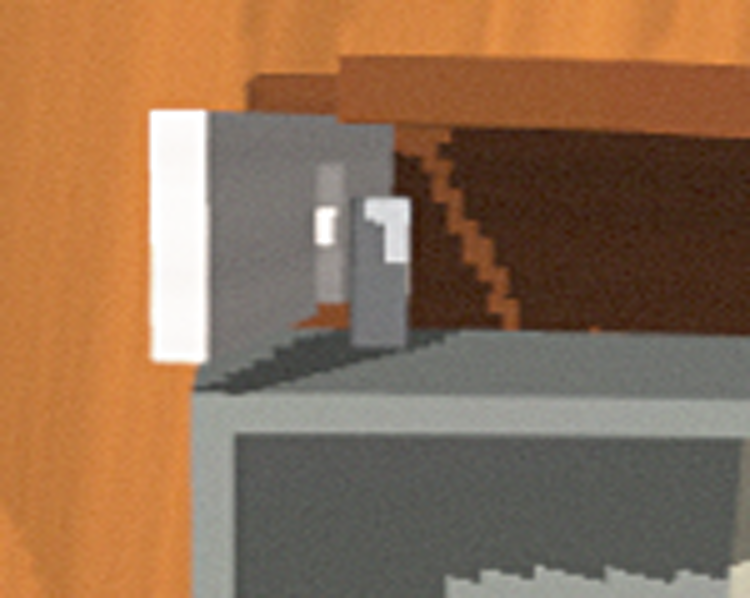

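Emit:
drive_tool --offset '[[0,-0.4,-1.2],[0,-0.4,-1.2]]' --rotation '[[0,0,0],[0,0,0]]'

```text
time: 6.55
ee_pos: [0.5356, 0.1963, 0.1077]
tcp_rot: [-0.096, 0.655, 0.742, -0.109]
force: [1.2, 0.5, -0.3]
opening: 0.0089
```

```bash
python3 look.py w7
```

```text
6.55 [ 1.2  0.5 -0.3] [ 0.04 -0.57  0.04] [0.5356412  0.19626175 0.1076514 ] [16.69 -0.02 -0.06]
-50 140 [58.1 58.7 59.4] 300 311 128 152
-47 122 [57.1 57.8 58.5] 300 311 128 152
-44 1 [58.2 58.2 58.2] 300 311 128 152
```

Emit:
drive_tool --offset '[[0,-0.3,-1],[0,-1.7,-0.5],[0,-3.2,-0.1],[0,-3.2,-0.1]]' --rotation '[[0,0,0],[0,0,0],[0,0,0],[0,0,0]]'

```text
time: 7.2
ee_pos: [0.5325, 0.1959, 0.1088]
tcp_rot: [-0.096, 0.655, 0.742, -0.109]
force: [0.0, -1.1, -4.3]
opening: 0.0091
```

```bash
sed -i 's/>-.051)/>-.075)/;s/range(-50,-20,3)/range(-74,-20,3)/' look.py; python3 look.py w8
```

```text
7.2 [ 0.  -1.1 -4.3] [ 0.03 -0.17  0.  ] [0.53253986 0.19586061 0.10879379] [16.68 -0.02 -0.07]
-56 273 [60.8 75.1 86.1] 285 310 123 158
-53 340 [49.  61.4 85.7] 285 310 123 158
-50 122 [58.4 59.2 59.8] 285 310 123 158
```

View pics/w8z.png

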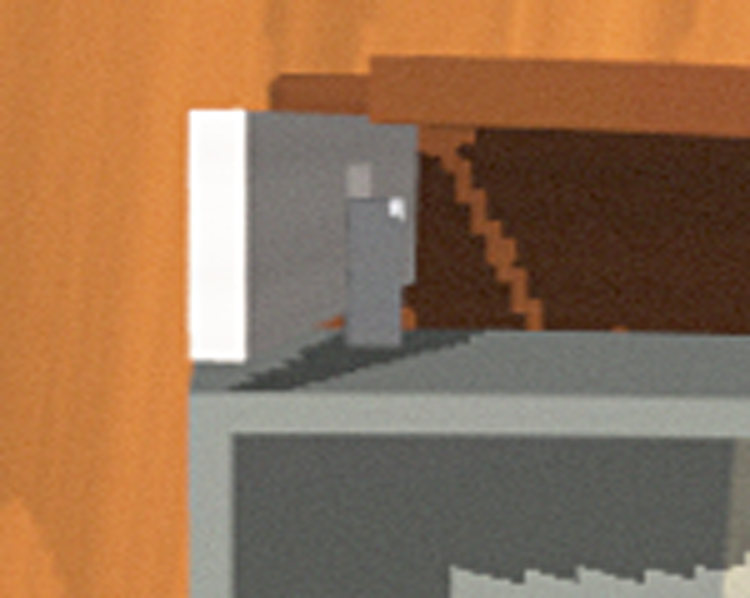

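Emit:
drive_tool --offset '[[0,0,0.4],[0,-1.2,0.8],[0,-2.3,1.1],[0,-3.3,1.4],[0,-3.3,1.4]]' --rotation '[[0,0,0],[0,0,0],[0,0,0],[0,0,0],[0,0,0]]'

```text
time: 7.98
ee_pos: [0.5296, 0.1956, 0.1088]
tcp_rot: [-0.096, 0.655, 0.742, -0.108]
force: [-0.1, -0.1, -5.1]
opening: 0.0092
```

```bash
python3 look.py w9
```

```text
7.975 [-0.1 -0.1 -5.1] [ 0.03 -0.09 -0.06] [0.52959729 0.19555183 0.1088277 ] [ 1.66e+01 -1.00e-02 -6.00e-02]
-56 450 [48.4 74.7 87.1] 291 315 123 158
-53 236 [33.9 58.7 68.5] 291 315 123 158
```

View pics/w9z.png

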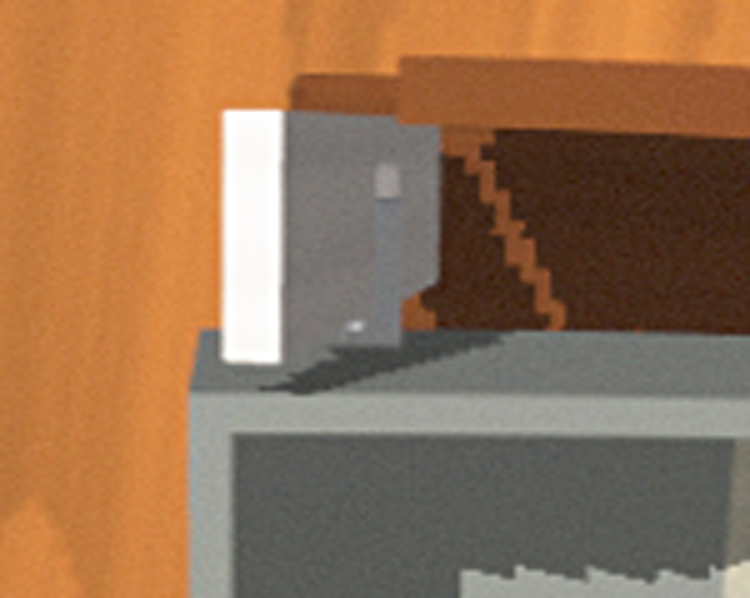

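Half the pin is in the mouth with no horizontal force. Continue.

Emit:
drive_tool --offset '[[0,-1,0.7],[0,-2.3,1.1],[0,-3.5,1.5],[0,-4.7,1.8],[0,-5.8,2.1]]' --rotation '[[0,0,0],[0,0,0],[0,0,0],[0,0,0],[0,0,0]]'

```text
time: 8.75
ee_pos: [0.5235, 0.1948, 0.1085]
tcp_rot: [-0.095, 0.655, 0.742, -0.108]
force: [0.2, -1.2, -3.7]
opening: 0.009
```

Emit:
drive_tool --offset '[[0,-1.5,0.4],[0,-3,0.9],[0,-4.8,1.4],[0,-4.8,1.4]]' --rotation '[[0,0,0],[0,0,0],[0,0,0],[0,0,0]]'

```text
time: 9.25
ee_pos: [0.5185, 0.1941, 0.1085]
tcp_rot: [-0.096, 0.655, 0.742, -0.108]
force: [0.3, -0.2, -3.8]
opening: 0.0091
```

```bash
python3 look.py w10
```

```text
9.25 [ 0.3 -0.2 -3.8] [ 0.07 -0.11  0.02] [0.51845079 0.19413154 0.10851697] [ 1.661e+01 -1.000e-02 -6.000e-02]
-71 10 [52.5 53.1 54.4] 298 332 123 159
-68 13 [58.5 59.7 60.7] 298 332 123 159
-56 232 [37.5 49.2 84.8] 298 332 123 159
-53 248 [43.8 75.7 86.1] 298 332 123 159
```

View pics/w10.png

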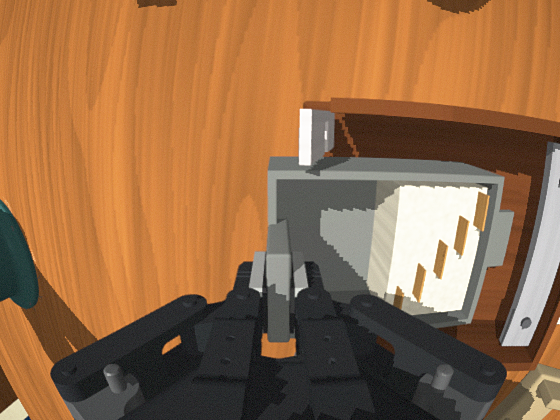

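The pins are now in front of the plates and the tongue is clear of the bar, with almost no force. I pull 12 mm more, then lift.

Emit:
drive_tool --offset '[[0,-5,1.5],[0,-11.5,3.4],[0,-14.5,-6.5],[0,-20,-25],[0,-28,-52]]' --rotation '[[0,0,0],[0,0,0],[0,0,0],[0,0,0],[0,0,0]]'

```text
time: 10.02
ee_pos: [0.5067, 0.1927, 0.1677]
tcp_rot: [-0.096, 0.655, 0.742, -0.108]
force: [0.2, -0.6, -4.5]
opening: 0.0093
```

Emit:
drive_tool --offset '[[0,-8,-28],[0,-15,-50],[0,-15,-50]]' --rotation '[[0,0,0],[0,0,0],[0,0,0]]'

```text
time: 10.4
ee_pos: [0.5089, 0.1933, 0.2225]
tcp_rot: [-0.094, 0.655, 0.742, -0.105]
force: [-0.1, 0.5, -3.8]
opening: 0.0089
```

```bash
python3 look.py w11 | head -1
python3 - <<'E'
from rig import arm
from h import *
import pickle
d,X=pickle.load(open("w11.pkl","rb"))
s=arm.state();T=qR(s["tcp_rot"])
# where tray centre is: in tool frame, y=+60, z = 70-25 below grip... tab pt at grasp (TCP-11)
print("tray ctr",s["ee_pos"]+T.apply([0,.060,.061-.025]))
E
```

```text
10.4 [-0.1  0.5 -3.8] [ 0.04 -0.11  0.03] [0.5089042  0.19333795 0.22246703] [16.17  0.07 -0.07]
tray ctr [0.55312076 0.1983739  0.16639951]
```

View pics/w11.png

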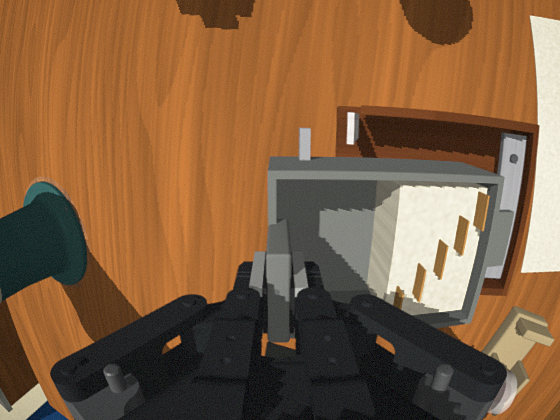

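Emit:
drive_tool --offset '[[0,0,0],[0,0,0],[0,0,0],[0,0,0],[0,0,0]]' --rotation '[[-5,0,0],[-10,0,0],[-14,0,0],[-16.4,0,0],[-16.4,0,0]]'

```text
time: 11.18
ee_pos: [0.5048, 0.1922, 0.217]
tcp_rot: [-0.002, 0.661, 0.75, -0.003]
force: [1.0, 0.4, -4.4]
opening: 0.0092
```

```bash
python3 look.py w12 | head -1
cat > rim.py <<'E'
import sys,pickle
from rig import arm
from h import *
d,_=pickle.load(open(sys.argv[1]+".pkl","rb"));P=pts(d,True)
cv2.imwrite("pics/r.png",d["image"][:,:,::-1])
s=arm.state();T=qR(s["tcp_rot"]);Q=T.inv().apply((P-s["ee_pos"]).reshape(-1,3))*1000
# rim: tool z ~ 11..? underside at z=61 => rim z=11
k=(abs(Q[:,2]-11)<6)&(abs(abs(Q[:,0])-46.5)<1.5)&(Q[:,1]>10)&(Q[:,1]<120)
k|=(abs(Q[:,2]-11)<6)&(abs(Q[:,0])<40)&(abs(Q[:,1]-123.5)<1.5)
q=Q[k];A=np.c_[q[:,:2],np.ones(len(q))];c=np.linalg.lstsq(A,q[:,2],rcond=None)[0]
for _ in range(5):
    r=q[:,2]-A@c;g=abs(r)<1.5;c=np.linalg.lstsq(A[g],q[g,2],rcond=None)[0]
n=np.array([c[0],c[1],-1]);n/=np.linalg.norm(n);nw=T.apply(n)
print("rim pts",len(q),g.sum(),"plane",c,"rim z at TCP/125:",c[2],c[2]+125*c[1],"normal world",nw,"tilt deg",np.degrees(np.arccos(abs(nw[2]))))
k=(abs(Q[:,2]-11)<6)&(Q[:,1]>60)&(Q[:,1]<140);print("rim extents y",np.percentile(Q[k][:,1],[1,99]),"x",np.percentile(Q[k][:,0],[0.5,99.5]))
k=(abs(Q[:,2]+24)<4)&(abs(Q[:,0])<30)&(abs(Q[:,1])<10);print("tab top",np.median(Q[k],0))
E
python3 rim.py w12
```

```text
11.175 [ 1.   0.4 -4.4] [-0.06  0.33  0.03] [0.50475009 0.19224735 0.217018  ] [ 0.42 -0.03 -0.08]
rim pts 1627 1442 plane [9.57281282e-04 5.72879004e-03 1.31678630e+01] rim z at TCP/125: 13.16786300745308 13.883961762889875 normal world [0.01128098 0.00266428 0.99993282] tilt deg 0.6641492756815076
rim extents y [ 62.08740539 123.7502447 ] x [-48.03160133  47.53762071]
tab top [  5.34700221  -1.03899013 -21.82977222]
```

View pics/w12.png

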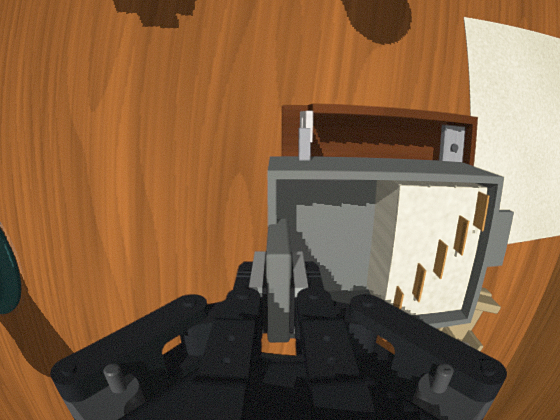

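Run:
```python
from rig import arm
from h import *
rel(arm,[.519,-.161,.18],Rt(0.))
```

```text
offset [-352.3  -31.2   38. ] rot [-0.33  0.04  7.15] rows 6.13
```

Emit:
drive_tool --offset '[[-20,-2,0],[-55,-5,0],[-95,-9,0],[-135,-12,3],[-175,-16,7]]' --rotation '[[0,0,0.4],[0,0,1.1],[0,0,1.9],[0,0,2.7],[-0.3,0,3.5]]'

```text
time: 11.95
ee_pos: [0.5127, 0.0147, 0.2115]
tcp_rot: [0.001, 0.685, 0.729, 0.0]
force: [0.8, 0.1, -4.4]
opening: 0.0091
```

Run:
```python
from rig import arm
from h import *
rel(arm,[.519,-.161,.18],Rt(0.));print(arm.state()["force"])
```

```text
offset [-175.7   -4.8   31.6] rot [0.09 0.03 3.61] rows 3.08
[ 0.80209187  0.1129767  -4.41513977]
```

Emit:
drive_tool --offset '[[-45,-1,5],[-90,-2,15],[-135,-4,25],[-165,-5,32],[-176,-5,32]]' --rotation '[[0,0,0.9],[0,0,1.8],[0,0,2.7],[0,0,3.4],[0,0,3.6]]'

```text
time: 12.58
ee_pos: [0.5178, -0.1615, 0.1786]
tcp_rot: [-0.0, 0.708, 0.706, -0.0]
force: [-1.0, 1.0, -4.3]
opening: 0.0093
```

Emit:
drive_tool --offset '[[0,0,0],[0,0,0]]' --rotation '[[0,0,0],[0,0,0]]'

```text
time: 12.82
ee_pos: [0.519, -0.1583, 0.1798]
tcp_rot: [0.0, 0.707, 0.708, 0.001]
force: [-0.4, 0.5, -4.0]
opening: 0.0095
```

```bash
python3 - <<'E'
from rig import arm
from h import *
rel(arm,[.519,-.161,.067],Rt(0.))
d=cam(arm,"top");cv2.imwrite("pics/t13.png",cv2.resize(d["image"][130:260,270:430,::-1],None,fx=4.5,fy=4.5))
E
python3 look.py w13|head -1; python3 rim.py w13
```

```text
offset [ -2.7  -0.2 112.8] rot [ 0.11 -0.03  0.09] rows 1.95
12.875 [-0.1 -1.3 -3.9] [-0.02  0.24  0.  ] [ 0.51903634 -0.1581119   0.179892  ] [-0.12  0.01  6.98]
rim pts 1692 1506 plane [3.78379551e-04 5.10312710e-03 1.29385668e+01] rim z at TCP/125: 12.938566784854052 13.576457672151136 normal world [3.03213209e-03 2.99973934e-04 9.99995358e-01] tilt deg 0.17457675268395195
rim extents y [ 62.0190107  124.26134557] x [-48.05796444  47.5321927 ]
tab top [  5.33054249  -0.6069155  -22.04812298]
```

View pics/w13.png

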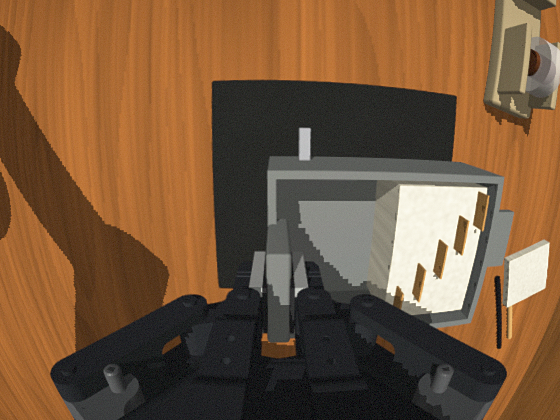

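Emit:
drive_tool --offset '[[-1,0,25],[-2,0,55],[-3,0,85],[-3,0,102],[-3,0,106]]' --rotation '[[0,0,0],[0,0,0],[0,0,0],[0,0,0],[0,0,0]]'

```text
time: 13.65
ee_pos: [0.5183, -0.1612, 0.0725]
tcp_rot: [-0.0, 0.707, 0.708, 0.0]
force: [-0.2, 0.6, -3.1]
opening: 0.0092
```

Emit:
drive_tool --offset '[[0,0,0.5],[0,0,2],[0,0,3],[0,0,4],[0,0,4]]' --rotation '[[0,0,0],[0,0,0],[0,0,0],[0,0,0],[0,0,0]]'

```text
time: 14.28
ee_pos: [0.5191, -0.162, 0.0696]
tcp_rot: [0.001, 0.707, 0.707, 0.001]
force: [-0.7, 0.2, -5.4]
opening: 0.009
```

Emit:
drive_tool --offset '[[0,0,1],[0,0,2],[0,0,2]]' --rotation '[[0,0,0],[0,0,0],[0,0,0]]'

```text
time: 14.65
ee_pos: [0.5189, -0.1619, 0.0674]
tcp_rot: [0.0, 0.707, 0.707, 0.001]
force: [0.1, -0.5, -4.7]
opening: 0.0088
```

Emit:
drive_tool --offset '[[0,0,0.7],[0,0,1.2],[0,0,1.2]]' --rotation '[[0,0,0],[0,0,0],[0,0,0]]'

```text
time: 15.02
ee_pos: [0.5192, -0.162, 0.0667]
tcp_rot: [0.001, 0.707, 0.707, 0.001]
force: [-2.0, 0.3, -0.2]
opening: 0.0093
```

Force has gone from −4.7 to −0.2 N, so the tray stands on the pad. I settle it slightly and release.

Emit:
drive_tool --offset '[[0,0,0.4],[0,0,0.4]]' --rotation '[[0,0,0],[0,0,0]]'

```text
time: 15.28
ee_pos: [0.5192, -0.162, 0.0667]
tcp_rot: [0.001, 0.707, 0.707, 0.001]
force: [-3.5, 1.0, 6.0]
opening: 0.0092
```

Emit:
drive_tool --offset '[[0,0,0],[0,0,0],[0,0,0],[0,0,0]]' --rotation '[[0,0,0],[0,0,0],[0,0,0],[0,0,0]]' --claw 0.5

```text
time: 15.78
ee_pos: [0.5192, -0.1619, 0.0659]
tcp_rot: [0.001, 0.707, 0.707, 0.001]
force: [-0.2, -0.2, 0.3]
opening: 0.0426
```

```bash
python3 look.py w14|head -1; python3 rim.py w14
```

```text
15.775 [-0.2 -0.2  0.3] [-0.02  0.06  0.08] [ 0.5192375  -0.16194946  0.06594435] [-0.11 -0.01  7.04]
rim pts 1848 1602 plane [1.83566962e-03 1.09037298e-03 1.22337938e+01] rim z at TCP/125: 12.233793781139145 12.370090403729913 normal world [-6.63500485e-04  1.75471026e-03  9.99998240e-01] tilt deg 0.10748488347426735
rim extents y [ 62.1869058  124.39006198] x [-47.4998936   47.42216286]
tab top [  2.85257869  -0.59706385 -22.80104304]
```

View pics/w14.png

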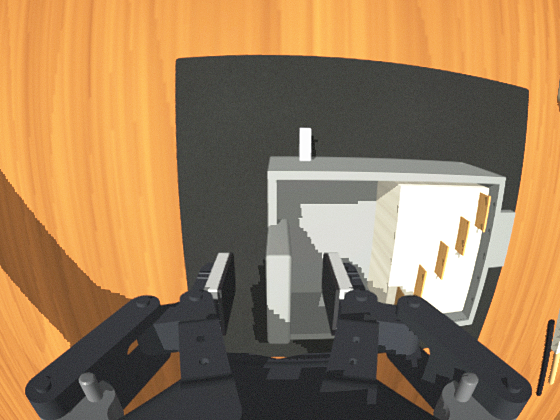

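Released: the fingers stand clear of the tab on both sides and the rim is level at 0.1°. I retreat straight up and check from above.

Emit:
drive_tool --offset '[[0,0,-15],[0,0,-45],[0,0,-95],[0,0,-150],[0,0,-160]]' --rotation '[[0,0,0],[0,0,0],[0,0,0],[0,0,0],[0,0,0]]'

```text
time: 16.55
ee_pos: [0.5219, -0.163, 0.2327]
tcp_rot: [0.005, 0.707, 0.707, 0.003]
force: [0.3, -0.4, 0.9]
opening: 0.0426
```

Emit:
drive_tool --offset '[[0,-50,-10],[0,-100,-20],[0,-100,-20],[0,-100,-20]]' --rotation '[[0,0,0],[0,0,0],[0,0,0],[0,0,0]]'

```text
time: 17.05
ee_pos: [0.419, -0.1621, 0.2459]
tcp_rot: [0.001, 0.707, 0.707, 0.001]
force: [1.0, 0.5, 0.0]
opening: 0.0427
```

Run:
```python
from rig import arm
from h import *
np.set_printoptions(precision=4,suppress=True)
print(arm.state()["time"],arm.state()["force"],arm.state()["dq"])
d=cam(arm,"wrist");save(d,"pics/w15.png");P=pts(d,True)
d2=cam(arm,"top");save(d2,"pics/t15.png")
im=d["image"].astype(int);Q=P.reshape(-1,3)
k=(abs(Q[:,0]-.58)<.1)&(abs(Q[:,1]+.162)<.06)&(abs(Q[:,2]-.054)<.004)
print("rim",k.sum(),np.median(Q[k],0),np.percentile(Q[k],[1,99],axis=0))
# pad extent
m=(im.max(-1)<90)&(abs(P[...,2]-.004)<.004)&(abs(P[...,0]-.58)<.16)&(abs(P[...,1]+.16)<.15)
q=P[m];print("pad",m.sum(),np.percentile(q,[0.5,99.5],axis=0),np.median(q[:,2]))
```

```text
17.05 [0.9878 0.4958 0.0303] [ 0.0072  0.0268 -0.0177  0.0003 -0.0014  0.0008]
rim 1841 [ 0.5884 -0.1596  0.0538] [[ 0.5131 -0.2107  0.0502]
 [ 0.6433 -0.1145  0.0577]]
pad 18746 [[ 0.4548 -0.2704  0.0018]
 [ 0.7002 -0.0544  0.0058]] 0.0038273779109792736
```

View pics/w15.png

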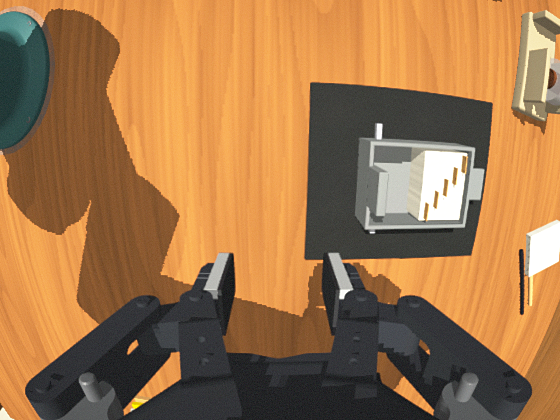

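View pics/t15.png

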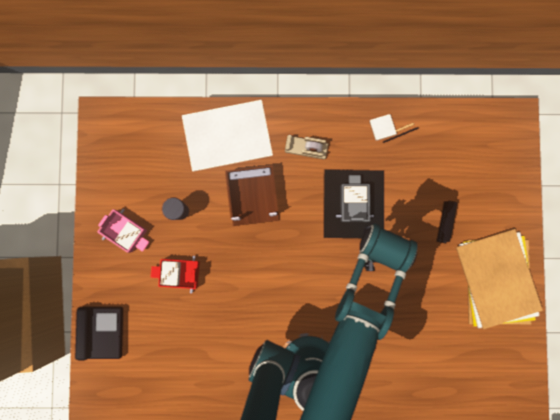

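The tray centre is within about 1–2 mm of the pad's middle and the rim is 54 mm up, as expected. The bystanders appear unmoved in the top view.

```bash
python3 -c "
from rig import arm
print(arm.hand_in(), arm.state()['time'])"
```

```text
the job is handed in; nothing more can be done
the job is handed in; nothing more can be done
```

The tray now stands on the desk pad, released, and I handed the job in at about 17 s on the robot's clock. The hand-in reports no verdict.

**What I did:** I gripped the tab at 60 N and leant the tray back about its rear edge to 16.6°. The wrist camera read the slot mouths directly, at 49 to 61 mm above the desk. I raised the pins to that height, drew them through in millimetre steps, then lifted, levelled and carried the tray over. It was lowered until the pad took its weight, then released.

**Forces:** Horizontal wrist force stayed under about 2 N at every reading during the draw. The largest vertical reading while setting down was 6 N.

**Last checks:**
- **Position:** the tray's centre is at about (0.578, −0.162) m and the pad's middle is at about (0.578, −0.162) m, so they agree to within about 2 mm.
- **Height and tilt:** the rim measured 53.8 mm above the desk (54 expected). Tilt was about 0.1°, measured after release and before the arm backed off.
- **Surroundings:** the gripper stands clear in the air. The tape dispenser, tumbler and stapler look unmoved in the top view; I compared them by eye only.

**Disagreements:** the first top-camera pad size came out low, at 240 × 207 mm against 250 × 220. The wrist camera later gave about 245 × 216 mm with the same centre to within 2 mm. The tray also rose less than commanded, so I corrected the lift from the wrist pictures. No check failed.

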